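# Shut and lock the dust box hatch

### The job

Shut and lock the hatch of the plywood dust box: with a fingertip, push the blue panel by its upright black rib along its channel, away from the robot, until it is fully home against the aluminium end stop. Then set a fingertip in the slot of the orange disc and turn it clockwise (seen from above) to its stop, so that the dark steel tongue stands straight across the panel's lip and locks it. Do not lift the panel, leave everything else on the box and the bench where it is, and finish with the hand clear.

Things in the scene. Friction and masses are not known exactly. Their poses are not given: they have to be found in the camera images.
- dustbox: Plywood box fixed to the bench. Origin on the bench under the mid-line of the channel on top; x along the channel, the closing direction (away from the robot), y left. It spans x -130 to 130 mm, y -170 to 140; deck 70 mm high. On the deck: side rails 7 mm high, inner faces at y -62 and 62; end stop 16 mm high, face at x 108. The opening to cover is x -30 to 100, y -48 to 48.
- home (a point): Fixed on the box: where the panel's origin lies when it is fully home (x 33, y 0, z 70 mm in the box's frame). Axes as the box's.
- panel: Blue panel, loose in the channel, 150 x 120 mm, 0.3 to 0.65 kg, 2 mm play each side. Origin: centre of its underside; axes as the box's. Starts 30 to 70 mm short of home, nearer the robot; slides with a few N. Main part x -45 to 75 is 16 mm thick; the lip at the robot's end, x -75 to -45, 6 mm. Black rib 12 mm thick, 60 wide, at x -45 to -33, its top 34 mm above the underside.
- rib (a point): On the rib's upright face towards the robot, mid-width, 20 mm above the panel's underside (90 mm above the bench). Rib and panel step form one flat face here, 6 to 34 mm above the underside, over the lip. Axes as the panel's; push along +x.
- slot (a point): On the orange disc's turning axis, level with its top, 111 mm above the bench; at x -22, y -116 mm in the box's frame. Disc 100 mm across; its slot runs through the centre, 36 mm wide, 80 long, closed ends, 20 deep, black floor 91 mm above the bench. Axes turn with the disc: x along the slot.
- tongue (a point): Tip of the dark steel tongue under the disc: 76 mm from the turning axis, to the disc's -x. Tongue 14 mm wide, 79 to 85 mm above the bench: it passes over the lip of a panel that is home, but strikes the thick part of one that is not.
- cam (a joint): Angle of the disc in rad, growing clockwise seen from above: 0 open (slot and tongue along the box's x, tongue towards the robot), 1.57 locked at the stop (tongue along the box's +y, across the panel's lip). Starts at 0 to 0.3; stiff (about 0.15 N m), stays where it is left.
- jar: Leave alone: small amber glass jar with a steel lid, 44 mm across, 60 tall, standing on the box's deck on the side away from the disc. Origin at its underside.
- offcut: Leave alone: pale wooden offcut, 40 x 30 x 25 mm, lying on the box's deck beyond the disc. Origin at its underside.
- glue: Leave alone: yellow glue bottle, 52 mm across, 130 tall, standing on the bench left of the box. Origin at its underside.
- mug: Leave alone: blue mug, 80 mm across, 90 tall, standing on the bench right of the box. Origin at its underside.
- mallet: Leave alone: wooden mallet lying on the bench left of the box, 240 mm long, 50 tall. Origin at its underside.
- square: Leave alone: try square lying flat on the bench right of the box, wooden stock 100 mm, steel blade 140 mm, 18 mm tall. Origin at its underside.
- tape: Leave alone: yellow tape measure, 70 x 65 x 34 mm, on the bench left of the box. Origin at its underside.

How it is judged (in metres and radians):
On the way, in this order (a step that is already met when the one before it is completed fails the run):
1. the panel is pushed home while the disc is still unlocked (x of panel in the frame of dustbox above 0.028 m and height (world z) of panel below 0.073 m and value of joint cam below 1 rad), for 0.2 s.
2. the disc is turned to its locked stop with the panel home (x of panel in the frame of dustbox above 0.028 m and height (world z) of panel below 0.073 m and value of joint cam above 1.45 rad), for 0.2 s.
At the end, for the whole second after the job is handed in: The panel lies flat in its channel within 5 mm of home, the disc stands within 0.12 rad (7 degrees) of its locked stop, and both are at rest (all of step 2 and velocity of joint cam below 0.05 rad/s and linear speed of panel below 0.01 m/s); the robot touches nothing.
It fails at once if the panel is lifted off the deck (by more than 12 mm) or tipped (height (world z) of panel above 0.082 m or angle between panel's own z axis and vertical above 0.15 rad).
It fails at once if something else on the box or bench is moved by more than 20 mm, lifted or tipped (distance of any of jar, offcut, glue, mug, mallet, square, tape from where it was at the start of the episode above 0.02 m or angle between any of jar, offcut, glue, mug, mallet, square, tape's own z axis and vertical above 0.3 rad).
It also fails if it takes over 48 s, if anything falls off the work surface, if the arm or the gripper's body presses on something with over 40 N, if the wrist force passes 120 N, or if a joint passes its speed limit or range.

### The arm

A 6-joint arm with a two-finger parallel gripper is mounted at the origin on the work surface. World frame = base frame: x ahead of the robot, y to its left, z up, the work surface at z = 0. Lengths are in mm, angles in rad, forces in N, time in s.
With the tool pointing down it reaches from about 300 to 775 mm from the base axis. Payload 14.6 kg.
Tool frame: the origin (TCP) lies on the front face of the gripper's body, between the roots of the fingers; the fingertips stand r.tcp_to_tips ahead of it and the grasp point (between the pads) lies 54 mm ahead of it (r.tcp_to_tips is the distance from the TCP to the fingertips, in mm); z points along the fingers, x is the direction in which the jaws open and shut, and the axes are right-handed (so a half turn about z gives the same grasp; the last joint's range is limited). The gripper opens to 85 mm and grips with 20 to 120 N. Pads are 22 mm wide; open, the fingers measure 114 mm over their backs; the gripper's body (76 mm by 85 mm) begins 54 mm behind the grasp point. The pads swing forward as they close: fully open they stand 13 mm farther back than shut.
Start: joints at [-1.293, 0.3, 1.521, -0, 1.321, -0.067], TCP at [185.897, -517.622, 303.881] pointing down, gripper open.
Joint ranges: [-3.03, 3.03], [-0.79, 2.21], [0.23, 2.52], [-1.04, 4.18], [0, 3.07], [-2.55, 2.55]. Speed limits (rad/s): [2.22, 2.22, 2.57, 3.14, 3.14, 3.14].

### API

Orientations are given as a unit quaternion [w, x, y, z].
In Python, from workcell import r gives the robot as it stands.
- The arm moves only by the shell command python3 -m creep 'ROWS' [FORCE]. ROWS is JSON, a list of rows, each a list of 7 numbers: the shift along the world's x, y, z in mm, then the turn, a rotation vector about the world's x, y, z in degrees, then the opening in per cent of the stroke, from 0 (shut) to 100 (fully open). A call has 1 to 20 rows; each row is the pose to reach, as a shift and turn from the pose measured when the call began; what a row does not reach only later rows make up. A row lasts 1/8 s, in which the tool goes at most 62.5 mm and 10.7 degrees, less where a joint would pass 70% of its speed; a pose out of reach is approached as far as the arm can. A call with a gripper value outside its range is refused whole. The fingers move at their own pace and stop on an object; FORCE is the grip in N (left out, the last holds). Time passes only in rows, so rows that repeat a pose let the fingers close. It gives the time, the measured TCP pose, the force and the opening at its end, in the units of the state.
- r.get_state(): the state, without advancing time (a new reading comes with each control period).
- r.get_image(name): name is "scene" or "top"; returns the picture (480x640x3 uint8, red, green, blue); there is no depth.
- r.get_calibration(name): a dict with "intrinsics" (3x3 intrinsics, pixels), "D" ([k1, k2, p1, p2, k3] as OpenCV has them; the pictures are not rectified), "cam_to_world" (4x4, takes a point from camera to world coordinates). Camera axes: x right, y up, looking along -z (the intrinsics and any distortion apply to the point x, -y, -z); pixel columns grow to the right and rows downward; lengths in mm; the calibration is good to about 2 mm. A picture is of the moment at which its call begins. get_calibration takes no time and is no camera call.
- r.finish_job(): hands the job in, once; it reports no verdict.
The state is a dict: "clock": time; "q": joint angles; "joint_vel": joint speeds; "joint_torque": joint torques, N m; "ee_pos": TCP position; "ee_rot": TCP orientation; "contact_force": force on the tool from outside, world axes, zero at the start; "moment": the same for the moment, N m; "width": finger opening in mm.
Only numpy, scipy, OpenCV 4.12 (cv2) and the standard library are available. Lean on these libraries where they do the work, as an engineer would, in place of code of your own. Each camera call takes 0.05 s, during which the arm holds its last target.

## Working session

There is one attempt and no reset: what is moved stays moved. The work goes in short steps, Python scripts to look and compute and a shell command to move; the robot and the scene stay as the last step left them, time stands still between calls to the robot, and variables do not carry over. Pictures are saved under pics/ and viewed, and the job is handed in when it is done.

```bash
mkdir -p pics; ls; python3 - <<'E'
from workcell import r
import cv2
s=r.get_state(); print(s, r.tcp_to_tips)
for n in("scene","top"):
    im=r.get_image(n); cv2.imwrite(f"pics/{n}0.png",im[:,:,::-1]); c=r.get_calibration(n); print(c)
E
```

```text
pics
{'clock': 0.0, 'q': array([-1.29258363e+00,  3.00508415e-01,  1.52160581e+00,  5.26577959e-05,
        1.32070174e+00, -6.65862064e-02]), 'joint_vel': array([-5.70759172e-04, -3.63774913e-04, -1.88043039e-04, -2.81637988e-03,
       -9.43073500e-05,  2.33894991e-03]), 'joint_torque': array([-2.90682896e-03, -5.43513143e+01, -3.61795127e+01, -1.86284046e-04,
        4.06204708e-03, -3.13352621e-05]), 'ee_pos': array([ 185.87438485, -517.47601704,  303.29033263]), 'ee_rot': array([-4.04247440e-04,  8.17922560e-01, -5.75328003e-01, -4.59737737e-04]), 'contact_force': array([0.54650139, 0.51806964, 0.22973133]), 'moment': array([ 0.0464948 , -0.03574419, -0.02402864]), 'width': 85.57048898257294} 72.6
{'intrinsics': array([[517.27204837,   0.        , 319.37583629],
       [  0.        , 517.27204837, 238.55059142],
       [  0.        ,   0.        ,   1.        ]]), 'D': array([-0.14168989,  0.        ,  0.        ,  0.        ,  0.        ]), 'cam_to_world': array([[-1.77546925e-01, -7.88414703e-01,  5.88964638e-01,
         1.19479172e+03],
       [ 9.84008019e-01, -1.50939112e-01,  9.45812013e-02,
         1.80483413e+02],
       [ 1.43285897e-02,  5.96338528e-01,  8.02605166e-01,
         9.14296450e+02],
       [ 0.00000000e+00,  0.00000000e+00,  0.00000000e+00,
         1.00000000e+00]])}
{'intrinsics': array([[453.81644343,   0.        , 323.69087134],
       [  0.        , 453.81644343, 239.2279634 ],
       [  0.        ,   0.        ,   1.        ]]), 'D': array([-0.04326134,  0.        ,  0.        ,  0.        ,  0.        ]), 'cam_to_world': array([[ 1.99981720e-02,  9.97608514e-01, -6.61613674e-02,
         5.56559954e+02],
       [-9.99602486e-01,  1.86350321e-02, -2.11566937e-02,
         8.07538528e+01],
       [-1.98731785e-02,  6.65581626e-02,  9.97584617e-01,
         9.10145839e+02],
       [ 0.00000000e+00,  0.00000000e+00,  0.00000000e+00,
         1.00000000e+00]])}
```

View pics/scene0.png

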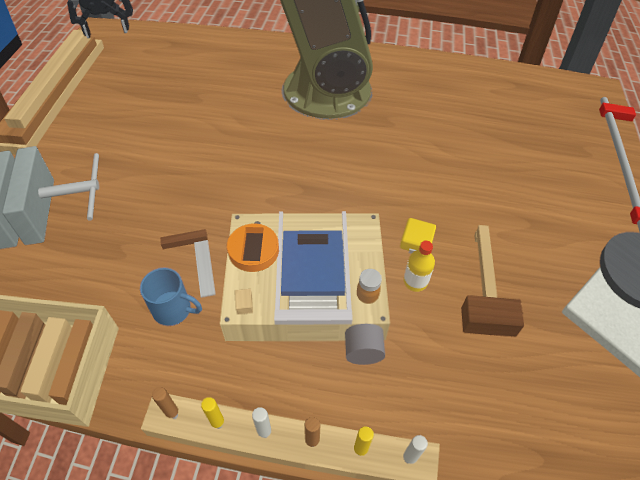

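View pics/top0.png

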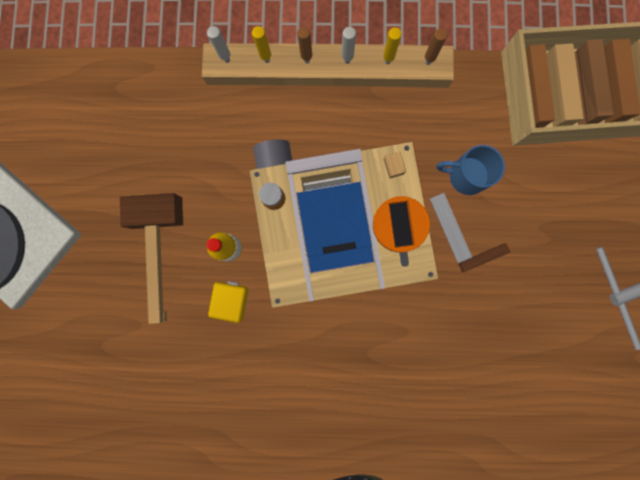

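The box is in both views. In the top view the deck corners are near (250,171), (413,143), (437,277) and (273,306), the disc near (401,224) and the rib near (339,248). The tongue at (404,258) points toward the robot, so the cam is nearly open. I'll measure next.

```bash
cat > h.py <<'E'
import numpy as np, cv2
from workcell import r
def ray(n,uv):
    c=r.get_calibration(n); uv=np.array(uv,float).reshape(-1,1,2)
    p=cv2.undistortPoints(uv,c["intrinsics"],c["D"]).reshape(-1,2)
    d=np.c_[p[:,0],-p[:,1],-np.ones(len(p))]@c["cam_to_world"][:3,:3].T
    return c["cam_to_world"][:3,3],d
def onz(n,uv,z):
    o,d=ray(n,uv); t=(z-o[2])/d[:,2]; return (o+d*t[:,None])
def px(n,P):
    c=r.get_calibration(n);T=np.linalg.inv(c["cam_to_world"]);P=np.atleast_2d(P)@T[:3,:3].T+T[:3,3]
    return cv2.projectPoints(P*[1,-1,-1],np.zeros(3),np.zeros(3),c["intrinsics"],c["D"])[0].reshape(-1,2)
def big(m):
    cs,_=cv2.findContours(m.astype(np.uint8)*255,cv2.RETR_EXTERNAL,cv2.CHAIN_APPROX_NONE)
    return max(cs,key=cv2.contourArea)
def hsv(im): return cv2.cvtColor(im,cv2.COLOR_RGB2HSV)
E
python3 - <<'E'
from h import *
for n in("top","scene"):
    im=cv2.cvtColor(cv2.imread(f"pics/{n}0.png"),cv2.COLOR_BGR2RGB);h=hsv(im)
    H,S,V=h[...,0],h[...,1],h[...,2]
    m=(H>8)&(H<16)&(S>225)&(V>190); c=big(m); (e,ax,an)=cv2.fitEllipse(cv2.convexHull(c)); print(n,"disc",e,ax,onz(n,[e],111))
    msk=np.zeros(m.shape,np.uint8);cv2.drawContours(msk,[c],-1,255,-1)
    s=big((V<60)&(cv2.erode(msk,np.ones((5,5)))>0)); rr=cv2.minAreaRect(s); print(" slot dark",rr); print(onz(n,cv2.boxPoints(rr),91))
    b=(H>105)&(H<120)&(S>150); 
    bb=b.copy(); 
    if n=="top": bb[:,:280]=0;bb[:,430:]=0
    else: bb[:,:270]=0;bb[:,400:]=0
    c=big(bb); rr=cv2.minAreaRect(c); print(" panel",rr); print(onz(n,cv2.boxPoints(rr),86))
    msk=np.zeros(m.shape,np.uint8);cv2.drawContours(msk,[cv2.convexHull(c)],-1,255,-1)
    k=big((V<70)&(S<140)&(msk>0)); rr=cv2.minAreaRect(k); print(" rib",rr); print(onz(n,cv2.boxPoints(rr),104))
x=cv2.imread("pics/top0.png")[130:320,235:455]; cv2.imwrite("pics/top_zoom.png",cv2.resize(x,None,fx=3,fy=3,interpolation=cv2.INTER_CUBIC))
x=cv2.imread("pics/scene0.png")[200:350,210:400]; cv2.imwrite("pics/scene_zoom.png",cv2.resize(x,None,fx=4,fy=4,interpolation=cv2.INTER_CUBIC))
E
```

```text
top disc (401.0825500488281, 223.53851318359375) (53.60983657836914, 54.92708969116211) [[639.87041723 -38.38877442 111.        ]]
 slot dark ((400.62005615234375, 223.8400115966797), (42.00213623046875, 16.26345443725586), 81.8698959350586)
[[676.84819137 -20.26730584  91.        ]
 [681.59061092 -49.44074402  91.        ]
 [606.16394219 -60.71283181  91.        ]
 [601.46478448 -31.72514221  91.        ]]
 panel ((334.9876403808594, 226.7617645263672), (79.07438659667969, 63.346675872802734), 80.18070220947266)
[[694.97708287 148.86909843  86.        ]
 [716.90876358  34.70847899  86.        ]
 [574.59310654   8.22568117  86.        ]
 [552.81902642 120.95600587  86.        ]]
 rib ((338.8935852050781, 247.38804626464844), (6.296788692474365, 32.55482864379883), 80.13418579101562)
[[595.99267121 100.01380933 104.        ]
 [607.00148523  43.18270296 104.        ]
 [595.99769836  41.09595412 104.        ]
 [584.9947007   97.87340641 104.        ]]Traceback (most recent call last):
  File "<stdin>", line 5, in <module>
  File "h.py", line 15, in big
    return max(cs,key=cv2.contourArea)
ValueError: max() iterable argument is empty
```

```bash
python3 - <<'E'
from h import *
x=cv2.imread("pics/top0.png")[130:320,235:455]; cv2.imwrite("pics/top_zoom.png",cv2.resize(x,None,fx=3.5,fy=3.1,interpolation=cv2.INTER_CUBIC))
x=cv2.imread("pics/scene0.png")[200:350,210:400]; cv2.imwrite("pics/scene_zoom.png",cv2.resize(x,None,fx=4,fy=4,interpolation=cv2.INTER_CUBIC))
im=cv2.cvtColor(cv2.imread("pics/scene0.png"),cv2.COLOR_BGR2RGB);h=hsv(im)
print(h[250,236],h[239,310],h[280,310],h[245,254])
a=np.radians(10.9);R=np.array([[np.cos(a),-np.sin(a)],[np.sin(a),np.cos(a)]]);O=[639.5,79.7]
for q,z in[((-130,-170),70),((-130,140),70),((130,140),70),((130,-170),70),((-22,-116),111),((-50,-30),104),((-50,30),104),((108,-62),86),((108,62),86)]:
    P=np.r_[O+R@q,z]; print(q,px("top",P)[0].round(1),px("scene",P)[0].round(1))
E
```

```text
[ 15 202 224] [ 9 66 77] [109 115 153] [11 92 86]
(-130, -170) [437.1 278.3] [232.2 213.1]
(-130, 140) [271.4 306.9] [378.7 213.1]
(130, 140) [249.1 169.9] [389.9 323.2]
(130, -170) [411.3 141.7] [219.9 323.6]
(-22, -116) [401.1 223.6] [252.6 243. ]
(-50, -30) [355.6 247.7] [297.6 233.5]
(-50, 30) [322.4 253.4] [328.1 233.5]
(108, -62) [357.3 160.7] [279.1 308.9]
(108, 62) [291.  172.2] [347.3 308.7]
```

View pics/top_zoom.png

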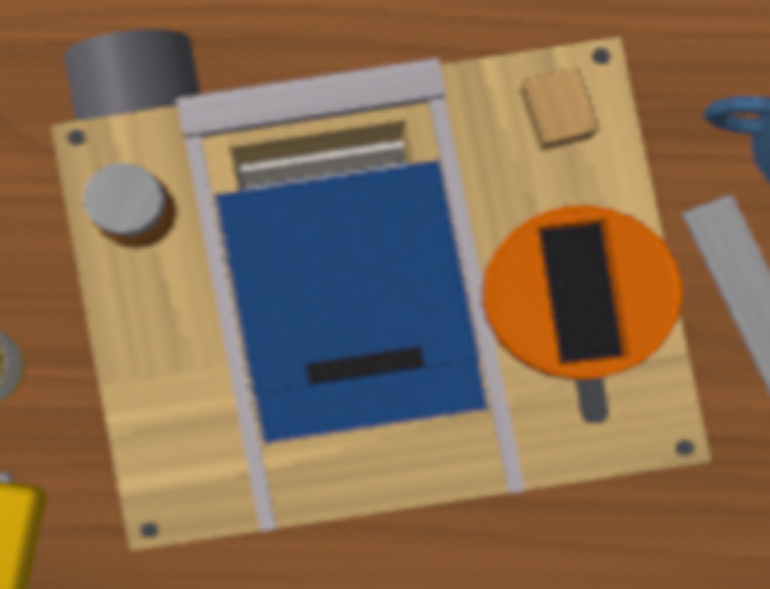

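View pics/scene_zoom.png

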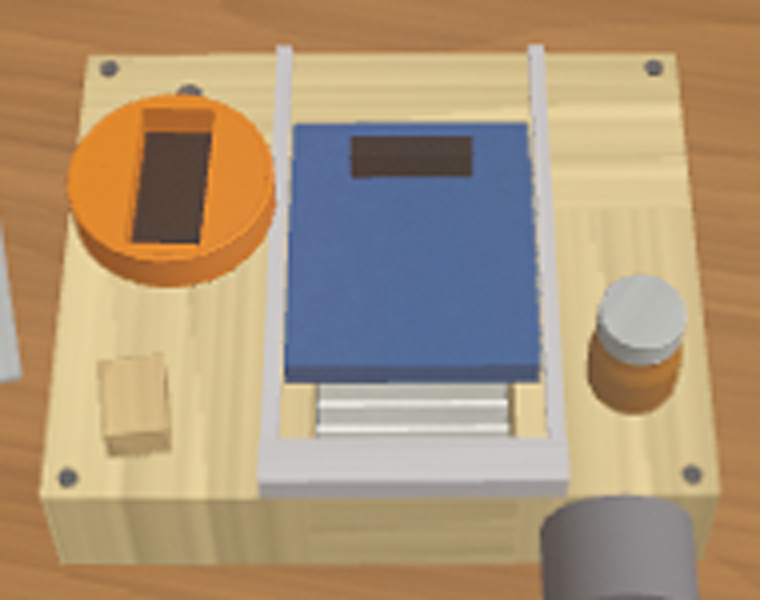

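The model fits: box origin at about (639.5, 79.7), yaw about 10.9°. The panel is about 38 mm short of home and the cam is at about 0.04 rad. First I'll shut the fingers and move to a point above the lip, behind the rib.

```bash
python3 -m creep '[[62,97,0,0,0,-3,0],[123,194,0,0,0,-6,0],[185,290,0,0,0,-9,0],[247,387,0,0,0,-9,0],[308,484,0,0,0,-9,0],[370,581,0,0,0,-9,0],[370,581,0,0,0,-9,0],[370,581,0,0,0,-9,0],[370,581,0,0,0,-9,0],[370,581,0,0,0,-9,0],[370,581,0,0,0,-9,0],[370,581,0,0,0,-9,0],[370,581,0,0,0,-9,0],[370,581,0,0,0,-9,0]]' 40
```

```text
clock: 1.85
ee_pos: [555.5, 62.5, 303.5]
ee_rot: [-0.0, 0.77, -0.638, -0.0]
contact_force: [0.6, 0.5, -0.2]
width: 0.1
```

```bash
python3 -m creep '[[0,1,-40,0,0,0,0],[0,1,-80,0,0,0,0],[0,1,-120,0,0,0,0],[0,1,-135,0,0,0,0],[0,1,-140,0,0,0,0],[0,1,-140,0,0,0,0]]'; python3 - <<'E'
from h import *
for n,(y,y2,x,x2) in {"top":(130,320,235,455),"scene":(170,350,210,400)}.items():
    im=r.get_image(n)[y:y2,x:x2,::-1]; cv2.imwrite(f"pics/{n}1.png",cv2.resize(im,None,fx=3.2,fy=3.2,interpolation=cv2.INTER_CUBIC))
E
```

```text
clock: 2.6
ee_pos: [555.9, 63.3, 164.7]
ee_rot: [-0.001, 0.77, -0.638, 0.0]
contact_force: [-0.1, 0.0, 0.4]
width: 0.0
```

View pics/top1.png

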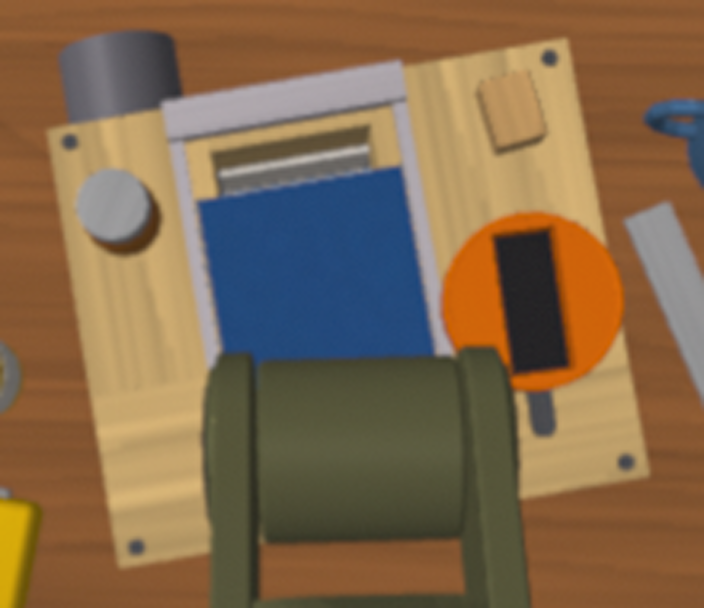

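View pics/scene1.png

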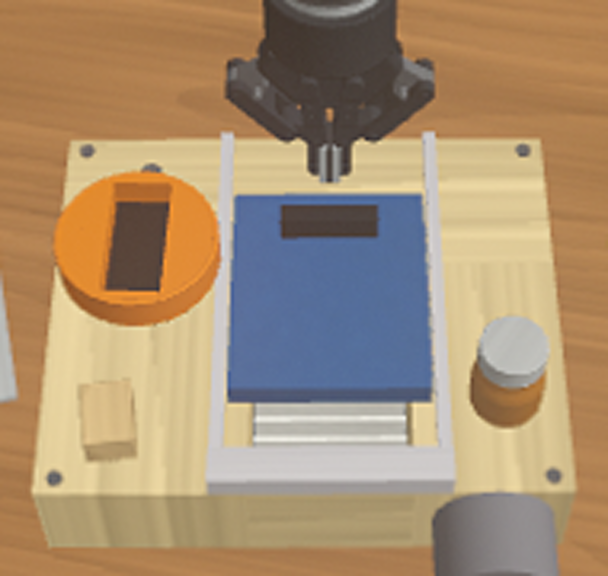

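The closed fingertip is centred behind the rib, with the tip at about (328,180) and the rib at about (329,220) in the zoomed scene view. I'll lower it slightly and push to just short of home.

```bash
python3 -m creep '[[0,0,-5,0,0,0,0],[10,2,-5,0,0,0,0],[18,3.5,-5,0,0,0,0],[22,4,-5,0,0,0,0],[25,5,-5,0,0,0,0],[29,5.6,-5,0,0,0,0],[33,6.4,-5,0,0,0,0],[37,7.1,-5,0,0,0,0],[41,7.9,-5,0,0,0,0],[45,8.7,-5,0,0,0,0],[49,9.4,-5,0,0,0,0],[52,10,-5,0,0,0,0],[54,10.4,-5,0,0,0,0],[54,10.4,-5,0,0,0,0]]'; python3 - <<'E'
from h import *
for n,(y,y2,x,x2) in {"scene":(170,350,210,400)}.items():
    im=r.get_image(n)[y:y2,x:x2,::-1]; cv2.imwrite(f"pics/{n}2.png",cv2.resize(im,None,fx=3.2,fy=3.2,interpolation=cv2.INTER_CUBIC))
print(r.get_state()["contact_force"])
E
```

```text
clock: 4.45
ee_pos: [610.2, 73.9, 159.9]
ee_rot: [-0.001, 0.77, -0.638, 0.001]
contact_force: [-0.2, 0.0, -0.6]
width: -0.4
[0.58623154 0.13052055 0.75805451]
```

View pics/scene2.png

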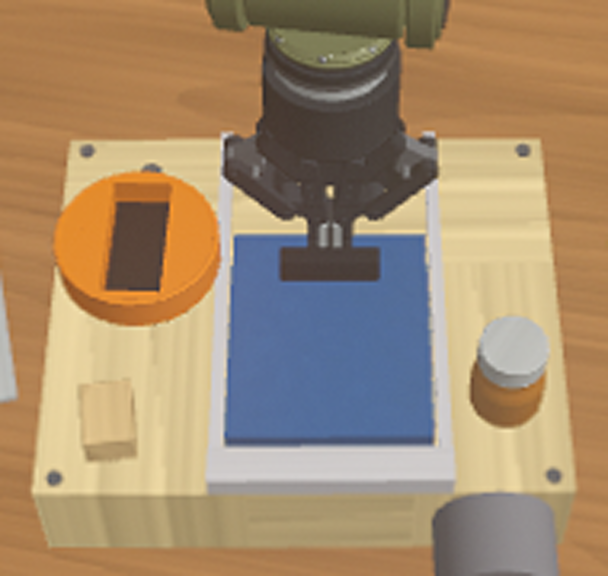

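The panel's leading edge is at about row 440 and the stop face at about 447, so a few mm remain. I'll push the rest gently.

```bash
python3 -m creep '[[2,0.4,0,0,0,0,0],[4,0.8,0,0,0,0,0],[6,1.1,0,0,0,0,0],[7,1.3,0,0,0,0,0],[8,1.5,0,0,0,0,0],[8,1.5,0,0,0,0,0]]'
```

```text
clock: 5.25
ee_pos: [616.7, 74.8, 160.0]
ee_rot: [0.001, 0.77, -0.638, -0.001]
contact_force: [-22.0, -6.4, 11.7]
width: 0.0
```

The panel is against the stop: 22 N, and the tool stopped short of its target. I'll back off, rise, move over the disc with the fingers part open along the slot, and look again.

```bash
python3 -m creep '[[-8,-1.5,0,0,0,0,0],[-15,-3,0,0,0,0,0],[-15,-3,30,0,0,0,0],[-15,-3,70,0,0,0,20],[-8,-35,80,0,0,10,40],[0,-70,80,0,0,20,40],[23.3,-113,80,0,0,30,40],[23.3,-113,80,0,0,40,40],[23.3,-113,80,0,0,50,40],[23.3,-113,80,0,0,60,40],[23.3,-113,80,0,0,70,40],[23.3,-113,80,0,0,80,40],[23.3,-113,80,0,0,87.8,40],[23.3,-113,80,0,0,87.8,40],[23.3,-113,80,0,0,87.8,40],[23.3,-113,80,0,0,87.8,40],[23.3,-113,80,0,0,87.8,40]]'; python3 - <<'E'
from h import *
for n,(y,y2,x,x2) in {"top":(130,320,235,455),"scene":(150,330,200,390)}.items():
    im=r.get_image(n)[y:y2,x:x2,::-1]; cv2.imwrite(f"pics/{n}3.png",cv2.resize(im,None,fx=3.2,fy=3.2,interpolation=cv2.INTER_CUBIC))
E
```

```text
clock: 7.38
ee_pos: [640.0, -38.3, 240.0]
ee_rot: [0.001, 0.997, 0.073, -0.0]
contact_force: [0.3, -0.5, -0.6]
width: 33.8
```

View pics/top3.png

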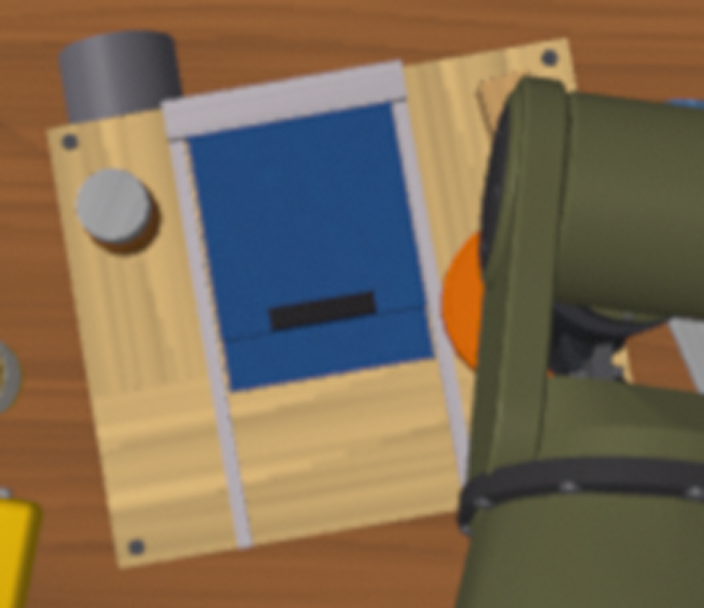

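View pics/scene3.png

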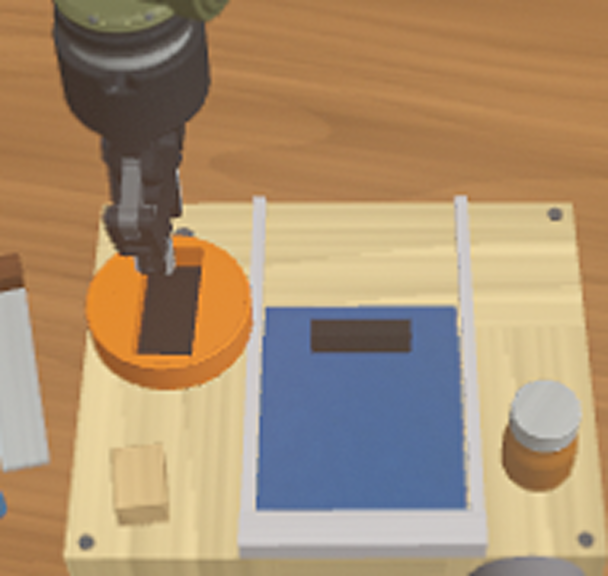

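The panel is home: in the top view its far edge meets the stop at about row 125. The hand is over the slot. I'll descend into it and watch the force.

```bash
python3 -m creep '[[0,0,-20,0,0,0,40],[0,0,-40,0,0,0,40],[0,0,-50,0,0,0,40],[0,0,-58,0,0,0,40],[0,0,-64,0,0,0,40],[0,0,-68,0,0,0,40],[0,0,-70,0,0,0,40],[0,0,-70,0,0,0,40]]'; python3 - <<'E'
from h import *
for n,(y,y2,x,x2) in {"scene":(150,330,200,390)}.items():
    im=r.get_image(n)[y:y2,x:x2,::-1]; cv2.imwrite(f"pics/{n}4.png",cv2.resize(im,None,fx=3.2,fy=3.2,interpolation=cv2.INTER_CUBIC))
E
```

```text
clock: 8.48
ee_pos: [640.1, -38.2, 170.1]
ee_rot: [0.002, 0.997, 0.074, 0.0]
contact_force: [-0.0, -1.0, -0.3]
width: 34.5
```

View pics/scene4.png

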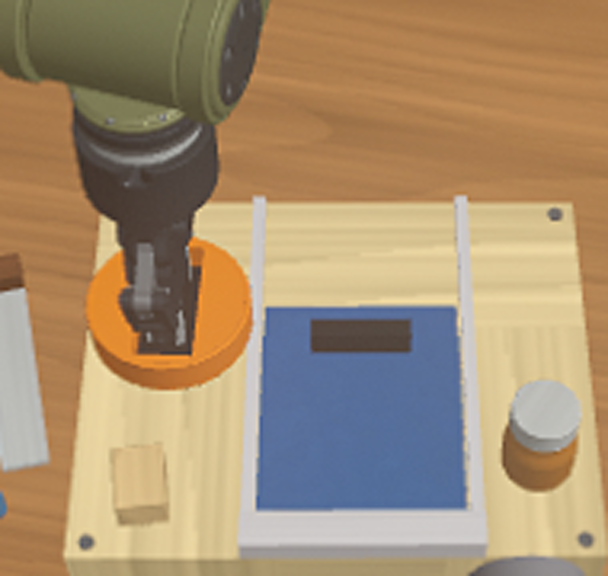

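The fingers are in the slot with no contact force. I'll go 3 mm deeper and start turning clockwise.

```bash
python3 -m creep '[[0,0,-3,0,0,0,40],[0,0,-3,0,0,-7,40],[0,0,-3,0,0,-14,40],[0,0,-3,0,0,-21,40],[0,0,-3,0,0,-28,40],[0,0,-3,0,0,-35,40],[0,0,-3,0,0,-42,40],[0,0,-3,0,0,-49,40],[0,0,-3,0,0,-50,40]]'; python3 - <<'E'
from h import *
s=r.get_state();print(s["moment"],s["contact_force"],s["q"])
for n,(y,y2,x,x2) in {"scene":(150,330,200,390)}.items():
    im=r.get_image(n)[y:y2,x:x2,::-1]; cv2.imwrite(f"pics/{n}5.png",cv2.resize(im,None,fx=3.2,fy=3.2,interpolation=cv2.INTER_CUBIC))
E
```

```text
clock: 9.65
ee_pos: [639.9, -38.8, 167.2]
ee_rot: [0.002, 0.935, -0.355, -0.001]
contact_force: [-2.2, -5.0, 0.4]
width: 33.9
[-0.81765917  0.41015945  0.20027697] [-2.16417247 -5.03314804  0.41446664] [-0.11675668  0.6327551   1.36847563 -0.00358468  1.14247896  0.6103469 ]
```

View pics/scene5.png

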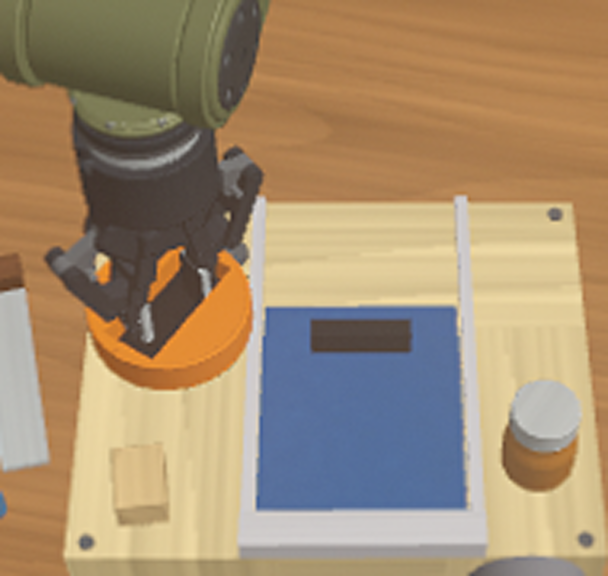

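The disc is turning with low forces, moment about 0.2 N m. I'll continue toward the stop.

```bash
python3 -m creep '[[0,0,0,0,0,-7,40],[0,0,0,0,0,-14,40],[0,0,0,0,0,-21,40],[0,0,0,0,0,-28,40],[0,0,0,0,0,-35,40],[0,0,0,0,0,-41,40],[0,0,0,0,0,-45,40],[0,0,0,0,0,-48,40],[0,0,0,0,0,-48,40]]'; python3 - <<'E'
from h import *
s=r.get_state();print(s["moment"],s["contact_force"],s["q"][5])
E
python3 -m creep '[[0,0,0,0,0,-1,40],[0,0,0,0,0,-2,40],[0,0,0,0,0,-2,40]]'
python3 - <<'E'
from h import *
s=r.get_state();print(s["moment"],s["contact_force"],s["q"][5])
for n,(y,y2,x,x2) in {"scene":(150,330,200,390)}.items():
    im=r.get_image(n)[y:y2,x:x2,::-1]; cv2.imwrite(f"pics/{n}6.png",cv2.resize(im,None,fx=3.2,fy=3.2,interpolation=cv2.INTER_CUBIC))
E
```

```text
clock: 10.82
ee_pos: [639.9, -39.0, 167.2]
ee_rot: [0.002, 0.711, -0.703, -0.001]
contact_force: [-1.9, -3.6, 1.0]
width: 34.5
[-0.57138696  0.24938801  0.027181  ] [-1.89190984 -3.59300879  0.95779434] 1.4432364301096234
clock: 11.2
ee_pos: [639.9, -39.0, 167.2]
ee_rot: [-0.002, -0.698, 0.716, 0.001]
contact_force: [-0.9, -3.0, -0.1]
width: 34.1
[-0.49696876  0.30621241  0.14493711] [-0.87322807 -3.01004196 -0.05602331] 1.4779134255894857
```

View pics/scene6.png

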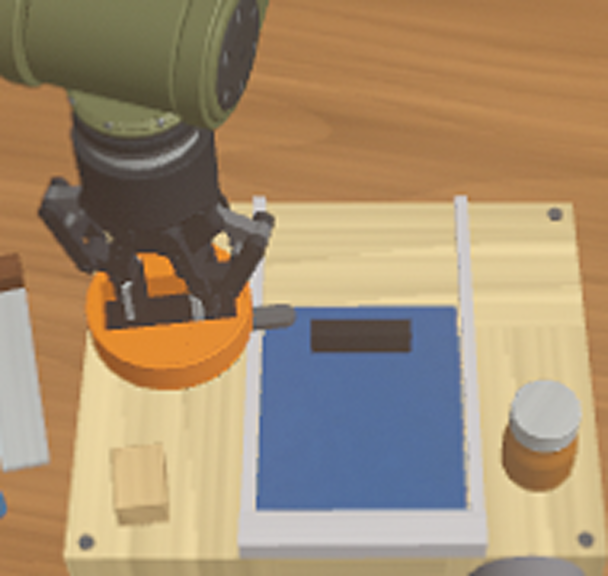

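The tongue now lies over the lip but is still a few degrees short. I'll continue in small increments until the moment rises at the stop.

```bash
python3 -m creep '[[0,0,0,0,0,-1,40],[0,0,0,0,0,-2,40],[0,0,0,0,0,-3,40],[0,0,0,0,0,-4,40],[0,0,0,0,0,-4,40]]'; python3 - <<'E'
from h import *
s=r.get_state();print(s["moment"],s["contact_force"],s["q"][5])
E
python3 -m creep '[[0,0,0,0,0,-1,40],[0,0,0,0,0,-2,40],[0,0,0,0,0,-3,40],[0,0,0,0,0,-3,40]]'
python3 - <<'E'
from h import *
s=r.get_state();print(s["moment"],s["contact_force"],s["q"][5])
for n,(y,y2,x,x2) in {"scene":(150,330,200,390)}.items():
    im=r.get_image(n)[y:y2,x:x2,::-1]; cv2.imwrite(f"pics/{n}7.png",cv2.resize(im,None,fx=3.2,fy=3.2,interpolation=cv2.INTER_CUBIC))
E
```

```text
clock: 11.88
ee_pos: [639.9, -39.0, 167.2]
ee_rot: [-0.002, -0.673, 0.74, 0.001]
contact_force: [-1.4, -2.9, 0.2]
width: 34.2
[-0.51027244  0.31192974  0.12735457] [-1.41960983 -2.93032161  0.23266768] 1.5476290250970903
clock: 12.38
ee_pos: [639.9, -39.0, 167.2]
ee_rot: [-0.001, -0.653, 0.757, 0.001]
contact_force: [-1.9, -2.7, 0.9]
width: 34.0
[-0.51296571  0.30161704  0.09922094] [-1.89699315 -2.66507962  0.86777215] 1.6002025989882942
```

View pics/scene7.png

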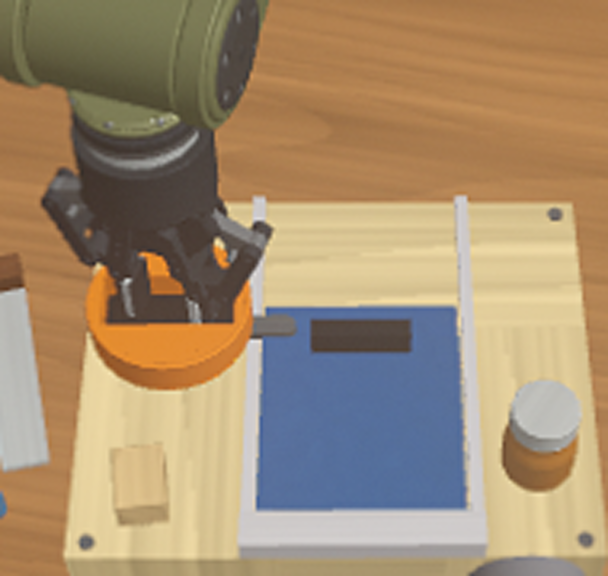

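```bash
for i in 1; do python3 -m creep '[[0,0,0,0,0,-1,40],[0,0,0,0,0,-2,40],[0,0,0,0,0,-3,40],[0,0,0,0,0,-3,40]]'; python3 - <<'E'
from h import *
s=r.get_state();print(s["moment"],s["q"][5])
E
done
```

```text
clock: 12.92
ee_pos: [639.9, -38.8, 167.2]
ee_rot: [-0.002, -0.634, 0.774, 0.001]
contact_force: [-4.2, -1.4, 2.8]
width: 34.1
[-0.31280877  0.63213285  1.65312139] 1.6516662647543945
```

The moment jumped to 1.65 N m, so the disc is at its stop. I'll turn back within the slot's play to unload, lift out, rise clear, and look.

```bash
python3 -m creep '[[0,0,0,0,0,5,40],[0,0,0,0,0,12,40],[0,0,0,0,0,13,40],[0,0,10,0,0,13,40],[0,0,25,0,0,13,40],[0,0,50,0,0,13,40],[0,0,90,0,0,13,40],[-50,-20,110,0,0,13,40],[-100,-50,110,0,0,13,40],[-150,-90,110,0,0,13,40],[-200,-140,110,0,0,13,40],[-220,-190,110,0,0,13,40],[-220,-230,110,0,0,13,40],[-220,-230,110,0,0,13,40],[-220,-230,110,0,0,13,40]]'; python3 - <<'E'
from h import *
for n,(y,y2,x,x2) in {"top":(130,320,235,455),"scene":(180,350,210,400)}.items():
    im=r.get_image(n); cv2.imwrite(f"pics/{n}full8.png",im[...,::-1]); im=im[y:y2,x:x2,::-1]; cv2.imwrite(f"pics/{n}8.png",cv2.resize(im,None,fx=3.2,fy=3.2,interpolation=cv2.INTER_CUBIC))
im=cv2.cvtColor(cv2.imread("pics/topfull8.png"),cv2.COLOR_BGR2RGB);h=hsv(im);H,S,V=cv2.split(h)
m=(H>8)&(H<16)&(S>225)&(V>190);c=cv2.convexHull(big(m));msk=np.zeros(m.shape,np.uint8);cv2.drawContours(msk,[c],-1,255,-1)
s=big((V<60)&(cv2.erode(msk,np.ones((5,5)))>0)); print(onz("top",cv2.boxPoints(cv2.minAreaRect(s)),91))
b=(H>105)&(H<120)&(S>150);b[:,:280]=0;b[:,430:]=0;c=big(b);msk[:]=0;cv2.drawContours(msk,[cv2.convexHull(c)],-1,255,-1)
k=big((V<70)&(S<140)&(msk>0)&(np.arange(640)<362)); print(onz("top",cv2.boxPoints(cv2.minAreaRect(k)),104))
E
```

```text
clock: 14.8
ee_pos: [419.9, -268.4, 277.8]
ee_rot: [0.002, 0.717, -0.697, -0.001]
contact_force: [0.5, 0.4, 0.4]
width: 34.0
[[649.9370296   -0.93885298  91.        ]
 [664.25708058 -73.86367723  91.        ]
 [633.3137534  -79.46846797  91.        ]
 [619.05114311  -6.73341053  91.        ]]
[[633.09762231 107.24371087 104.        ]
 [644.26988371  50.25003532 104.        ]
 [632.55846269  48.00234492 104.        ]
 [621.39331679 104.93556037 104.        ]]
```

View pics/topfull8.png

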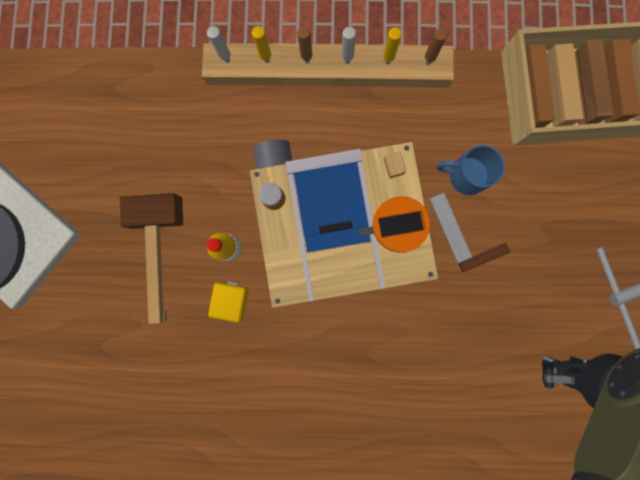

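View pics/top8.png

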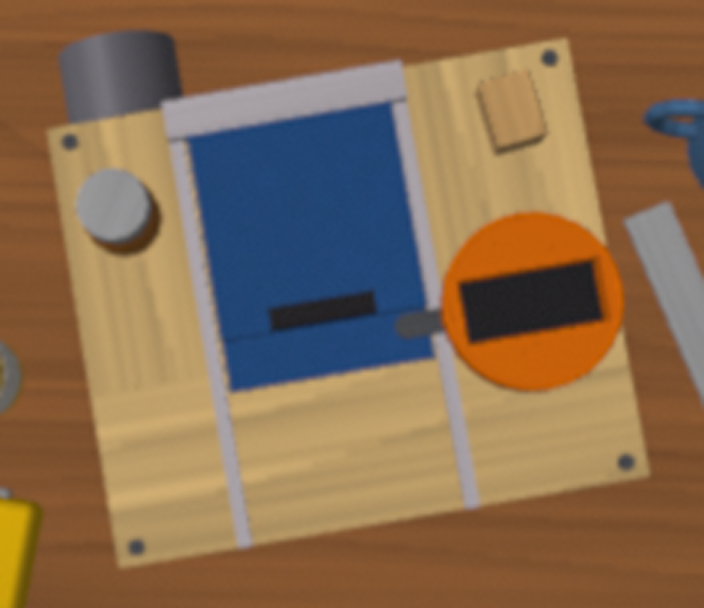

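The slot lies at -78.9°, so the cam is at about 1.57 rad. The panel moved 37 mm, which puts it at x ≈ 32 mm. Everything else looks unmoved and the hand is clear.

```bash
python3 -c "
from workcell import r
print(r.get_state()['joint_vel'].round(3)); print(r.finish_job())"
```

```text
[ 0.003  0.002  0.002 -0.001 -0.001 -0.005]
the job is handed in; nothing more can be done
None
```

The hatch is shut and locked, and the job was handed in at about 15 s of the 48 s allowed. No verdict is reported at hand-in.

- **Panel:** I pushed it by the rib with the closed fingertips, about 37 mm, until it pressed on the end stop with about 22 N. The last top image puts it at x ≈ 32 mm, with home at 33 mm.
- **Disc:** I used both fingertips, part open in the slot, and turned it clockwise until the moment jumped to 1.65 N m at the stop. The slot then measured about 1.57 rad, and the tongue lies straight across the lip.
- **Everything else:** In the last top image, the jar, offcut, glue, mug, mallet, square and tape look unmoved by eye. The hand is well clear and still, reading about 0.5 N, which is the sensor's noise.

No check failed or disagreed. I did not measure the panel's height separately, but it looks flat in its channel in the images.

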